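# Start two of three stopwatches on the watchmaker's bench

### The job

Start the largest of the three stopwatches and then the smallest, each by gently pressing the pusher on its top all the way down with the fingertips; a pusher stays down by itself. Leave the watches standing where they are without gripping or lifting them, do not touch the middle-sized stopwatch or the dish, loupe and spool, and finish clear of everything.

Things in the scene. Friction and masses are not known exactly. Their poses are not given: they have to be found in the camera images.
- large_watch: The largest of three steel stopwatches: a round case 80 mm in diameter, 18 mm thick, standing upright on edge, held in a loose dark wooden desk stand (foot 60 mm deep along x, 69 mm wide along y, 12 mm thick; about 410 g in all, give or take a quarter). Origin: centre of the underside of the foot, on the bench. z up; +x is the way the white dial looks; y runs along the width of the case.
- large_top (a point): Centre of the flat top of the pusher of the large stopwatch: a knurled steel cap 18 mm in diameter and 8 mm tall on a thin stem, straight above the watch's origin, 120.5 mm above the bench while up. It goes down with the pusher; the cap also gives on a spring of about 2.5 N per mm for up to 5 mm more, and comes back when let go. z up.
- large_pusher (a joint): How far the pusher's stem has gone down, in m: 0 is up (every start), 0.006 is fully down. It resists with about 2.5 to 3 N, so the sprung cap gives about 1 mm before the stem moves; pressing on at the bottom squeezes the cap's spring, so about 6 N shows it is fully down. The stem stays where it is left.
- middle_watch: The middle-sized of three steel stopwatches: a round case 63 mm in diameter, 18 mm thick, standing upright on edge, held in a loose dark wooden desk stand (foot 60 mm deep along x, 54 mm wide along y, 12 mm thick; about 342 g in all, give or take a quarter). Origin: centre of the underside of the foot, on the bench. z up; +x is the way the white dial looks; y runs along the width of the case.
- middle_top (a point): Centre of the flat top of the pusher of the middle-sized stopwatch: a knurled steel cap 18 mm in diameter and 8 mm tall on a thin stem, straight above the watch's origin, 103.5 mm above the bench while up. It goes down with the pusher; the cap also gives on a spring of about 2.5 N per mm for up to 5 mm more, and comes back when let go. z up.
- middle_pusher (a joint): How far the pusher's stem has gone down, in m: 0 is up (every start), 0.006 is fully down. It resists with about 2.5 to 3 N, so the sprung cap gives about 1 mm before the stem moves; pressing on at the bottom squeezes the cap's spring, so about 6 N shows it is fully down. The stem stays where it is left.
- small_watch: The smallest of three steel stopwatches: a round case 48 mm in diameter, 18 mm thick, standing upright on edge, held in a loose dark wooden desk stand (foot 60 mm deep along x, 41 mm wide along y, 12 mm thick; about 282 g in all, give or take a quarter). Origin: centre of the underside of the foot, on the bench. z up; +x is the way the white dial looks; y runs along the width of the case.
- small_top (a point): Centre of the flat top of the pusher of the small stopwatch: a knurled steel cap 18 mm in diameter and 8 mm tall on a thin stem, straight above the watch's origin, 88.5 mm above the bench while up. It goes down with the pusher; the cap also gives on a spring of about 2.5 N per mm for up to 5 mm more, and comes back when let go. z up.
- small_pusher (a joint): How far the pusher's stem has gone down, in m: 0 is up (every start), 0.006 is fully down. It resists with about 2.5 to 3 N, so the sprung cap gives about 1 mm before the stem moves; pressing on at the bottom squeezes the cap's spring, so about 6 N shows it is fully down. The stem stays where it is left.
- dish: Bystander: small clear lidded glass dish, 56 mm in diameter, 23 mm tall, loose. Origin: centre of its underside.
- loupe: Bystander: black watchmaker's loupe standing upright, 34 mm in diameter, 34 mm tall, loose. Origin: centre of its underside.
- spool: Bystander: small flanged spool of copper wire standing on end, 36 mm in diameter, 32 mm tall, loose. Origin: centre of its underside.

How it is judged:
On the way, in this order (a step that is already met when the one before it is completed fails the run):
1. the largest stopwatch's pusher is pressed down (value of joint large_pusher above 0.0045 m), for 0.1 s.
2. then the smallest stopwatch's pusher is pressed down (value of joint small_pusher above 0.0045 m), for 0.1 s.
At the end, for the whole second after the job is handed in: The pushers of the largest and the smallest stopwatch are down (more than 4.5 of their 6 mm), that of the middle-sized one is up (under 1.5 mm); the two started watches are upright (0.05 rad), at rest and within 15 mm of where they stood, the middle-sized one, dish, loupe and spool within 10 mm (value of joint each of large_pusher, small_pusher above 0.0045 m and value of joint middle_pusher below 0.0015 m and distance of each of large_watch, small_watch from where it was at the start of the episode below 0.015 m and distance of each of middle_watch, dish, loupe, spool from where it was at the start of the episode below 0.01 m and angle between each of large_watch, middle_watch, small_watch's own z axis and vertical below 0.05 rad and linear speed of each of large_watch, middle_watch, small_watch below 0.01 m/s); the robot touches nothing.
It fails at once if the smallest stopwatch is started before the largest (value of joint small_pusher above 0.002 m and not (value of joint large_pusher above 0.0045 m)).
It fails at once if the middle-sized stopwatch is touched, started or moved (contact force between any of the fingers, the arm and middle_watch above 0.5 N or value of joint middle_pusher above 0.0015 m or distance of middle_watch from where it was at the start of the episode above 0.01 m).
It fails at once if the dish, loupe or spool is touched or moved (contact force between any of the fingers, the arm and dish above 0.5 N or distance of any of dish, loupe, spool from where it was at the start of the episode above 0.01 m or contact force between any of the fingers, the arm and loupe above 0.5 N or contact force between any of the fingers, the arm and spool above 0.5 N).
It fails at once if the largest or smallest stopwatch is lifted (10 mm), shifted (15 mm) or tipped (0.2 rad) (distance of any of large_watch, small_watch from where it was at the start of the episode above 0.015 m or height (world z) of any of large_watch, small_watch above 0.01 m or angle between any of large_watch, small_watch's own z axis and vertical above 0.2 rad).
It fails at once if the largest or smallest stopwatch is pressed hard (over 30 N) (contact force between any of the fingers, the arm and large_watch above 30 N or contact force between any of the fingers, the arm and small_watch above 30 N).
It also fails if it takes over 40 s, if anything falls off the work surface, if the arm or the gripper's body presses on something with over 40 N, if the wrist force passes 120 N, or if a joint passes its speed limit or range.

### The arm

A 7-joint arm with a two-finger parallel gripper is mounted at the origin on the work surface. World frame = base frame: x ahead of the robot, y to its left, z up, the work surface at z = 0. Lengths are in m, angles in rad, forces in N, time in s.
With the tool pointing down it reaches from about 0.4 to 0.85 m from the base axis. Payload 4.5 kg.
Tool frame: the origin (TCP) lies midway between the tips of the shut fingers; the grasp point (between the pads) lies 19 mm behind it; z points along the fingers, y is the line along which they close (so a half turn about z gives the same grasp; the last joint's range is limited). The gripper opens to 88 mm and grips with 3 to 60 N. Pads are 18 mm wide; open, the fingers measure 123 mm over their backs; the gripper's body (75 mm by 187 mm) begins 45 mm behind the grasp point.
Start: joints at [1.293, 0.689, -0.195, 1.565, 0.157, 0.902, -0.215], TCP at [0.192, -0.595, 0.239] pointing down, gripper open.
Joint ranges: [-3.01, 3.01], [-0.46, 2.08], [-1.47, 1.51], [0.13, 2.56], [-1, 4.14], [0.04, 2.09], [-2.66, 2.66]. Speed limits (rad/s): [2.57, 2.57, 3.14, 3.14, 3.14, 3.14, 3.14].

### API

Orientations are given as a unit quaternion [x, y, z, w].
In Python, from plant import r gives the robot as it stands.
- The arm moves only by the tool move_arm, never from a script. Its argument "targets" is a list that holds one entry, the list of rows, each a list of 7 numbers: the opening, from 0 (shut) to 1 (fully open), then the shift along the tool's x, y, z in mm, then the turn, a rotation vector about the tool's x, y, z in degrees. In form: [[[claw, dx, dy, dz, ax, ay, az], ...]]. A call has 1 to 10 rows; each row is the pose to reach, as a shift and turn from the pose commanded when the call began, along the tool's axes at that moment; what a row does not reach only later rows make up. A row lasts 1/8 s, in which the tool goes at most 62.5 mm and 10.7 degrees, less where a joint would pass 70% of its speed; a pose out of reach is approached as far as the arm can. A call with a gripper value outside its range is refused whole. The fingers move at their own pace and stop on an object; "newtons" is the grip in N (left out, the last holds). Time passes only in rows, so rows that repeat a pose let the fingers close. It gives the time, the measured TCP pose, the force, the opening and the grip force at its end, in the units of the state.
- r.get_state(): the state, without advancing time (a new reading comes with each control period).
- r.snapshot(name): name is "scene" or "top" or "wrist"; returns the picture (384x512x3 uint8, red, green, blue); there is no depth.
- r.camera_info(name): a dict with "fx", "fy", "cx", "cy" (pixels), "k1" (the pictures are not rectified: a ray, as slopes to the right and down, at radius r is drawn at 1 + k1 r^2 times it, then the intrinsics apply), "R" (3x3) and "t" (3): a world point X has camera coordinates R X + t. Camera axes: x right, y down, z forward; pixel columns grow to the right and rows downward; lengths in m; the calibration is good to about 2 mm. A picture is of the moment at which its call begins: read the wrist's pose just before it. camera_info takes no time and is no camera call; for the wrist camera it gives the pose at the moment of the call.
- r.finish_job(): hands the job in; it is judged then, once.
The state is a dict: "clock": time; "q": joint angles; "qd": joint speeds; "joint_torque": joint torques, N m; "tool_pos": TCP position; "eef_rot": TCP orientation; "contact_force": force on the tool from outside, world axes, zero at the start; "moment": the same for the moment, N m; "opening": opening from 0.0 (shut) to 1.0 (fully open); "finger_force": force on a finger pad.
Only numpy, scipy, OpenCV 4.12 (cv2) and the standard library are available. Lean on these libraries where they do the work, as an engineer would, in place of code of your own. Each camera call takes 0.05 s, during which the arm holds its last target. There are 200 camera calls.

## Working session

There is one attempt and no reset: what is moved stays moved. The work goes in short steps, Python scripts to look and compute and a tool call to move; the robot and the scene stay as the last step left them, time stands still between calls to the robot, and variables do not carry over. Pictures are saved under pics/ and viewed, at most 10 in all, crops included, and the job is handed in when it is done.

Besides the shell and the picture viewer there is one more tool, called after "Emit:" as a command line: name --argument value ..., lists and objects as JSON in quotes. move_arm: Moves the arm, as the interface text tells. Its arguments: {"type":"object","properties":{"targets":{"type":"array","items":{"type":"array","items":{"type":"array","items":{"type":"number"}}}},"newtons":{"type":"number"}},"required":["targets"]}

```bash
mkdir -p pics; ls
python3 - <<'E'
from plant import r
import cv2,numpy as np
s=r.get_state();print(s)
for n in ["scene","top","wrist"]:
    c=r.camera_info(n);print(n,c)
    cv2.imwrite(f"pics/{n}0.png",r.snapshot(n)[:,:,::-1])
E
```

```text
pics
{'clock': 0.0, 'q': array([ 1.2927828 ,  0.68999158, -0.19449587,  1.5663514 ,  0.15728036,
        0.90249007, -0.2151177 ]), 'qd': array([-0.00030765,  0.00118249, -0.00025625, -0.00116066,  0.00058353,
       -0.00228611,  0.0017529 ]), 'joint_torque': array([ 1.30029157e-04, -5.27564907e+01, -1.26723614e+00, -1.53429902e+01,
       -5.27932984e-02,  6.50344271e-03,  1.67278654e-04]), 'tool_pos': array([ 0.19149312, -0.59427168,  0.23790286]), 'eef_rot': array([ 9.87867496e-01,  1.55296338e-01, -2.07245635e-04, -9.02536305e-04]), 'contact_force': array([ 0.14125364, -0.84044417, -0.63019701]), 'moment': array([ 0.04463816, -0.02078455, -0.01528517]), 'finger_force': 0.0, 'opening': 0.9966681520044846}
scene {'fx': 459.60412589533036, 'fy': 459.60412589533036, 'cx': 259.67182833501306, 'cy': 192.05977671548888, 'k1': -0.11958507726893482, 'R': array([[ 0.2584331 ,  0.9659303 , -0.01381984],
       [ 0.5156821 , -0.15003869, -0.84354037],
       [-0.81687471,  0.21087211, -0.53688794]]), 't': array([-0.24016827, -0.22629656,  1.47033936])}
top {'fx': 404.33660432029893, 'fy': 404.33660432029893, 'cx': 252.73513120646044, 'cy': 195.23859125721322, 'k1': -0.11592433149239417, 'R': array([[ 4.23259924e-03, -9.99590554e-01, -2.82985666e-02],
       [-9.91719492e-01, -5.63632182e-04, -1.28421691e-01],
       [ 1.28353159e-01,  2.86077977e-02, -9.91315823e-01]]), 't': array([0.08779651, 0.62571118, 0.86314668])}
wrist {'fx': 340.4116481628226, 'fy': 340.4116481628226, 'cx': 259.63284373046275, 'cy': 190.27805553307752, 'k1': 0.0281759388861736, 'R': array([[ 0.30714374, -0.95166007, -0.00241486],
       [-0.90217773, -0.29197928,  0.31752708],
       [-0.30288293, -0.09534782, -0.94824613]]), 't': array([-0.624526  , -0.04488967,  0.3909644 ])}
```

View pics/scene0.png

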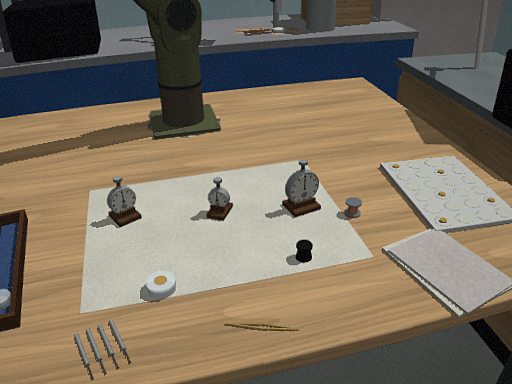

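View pics/top0.png

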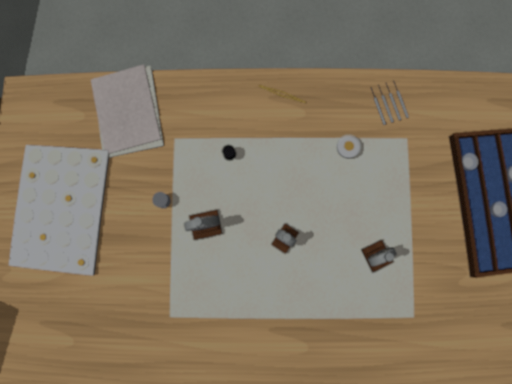

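The scene view shows the large watch with its cap at about (303,163), the small one at (217,181) and the middle one at (118,181). In the top view their feet are at about (206,224), (285,238) and (377,256). I'll zoom in and measure.

```bash
cat > h.py <<'E'
import numpy as np,cv2
def ray(c,p):
    K=np.array([[c['fx'],0,c['cx']],[0,c['fy'],c['cy']],[0,0,1]])
    n=cv2.undistortPoints(np.array([[p]],float),K,np.array([c['k1'],0,0,0.]))[0,0]
    R=np.array(c['R']);o=-R.T@c['t'];d=R.T@np.array([n[0],n[1],1]);return o,d
def plane(c,p,z):
    o,d=ray(c,p);return o+d*(z-o[2])/d[2]
E
python3 - <<'E'
import cv2,numpy as np
from plant import r
from h import *
t=cv2.imread('pics/top0.png');s=cv2.imread('pics/scene0.png')
C=r.camera_info('top');S=r.camera_info('scene')
hsv=cv2.cvtColor(t,cv2.COLOR_BGR2HSV)
m=((hsv[:,:,1]>90)&(hsv[:,:,2]<110)).astype(np.uint8)
for n,(x,y) in dict(L=(206,224),S=(285,238),M=(377,256)).items():
    sub=np.zeros_like(m);sub[y-22:y+22,x-25:x+25]=m[y-22:y+22,x-25:x+25]
    pts=np.argwhere(sub)[:,::-1].astype(float)
    w=np.array([plane(C,p,.012)[:2] for p in pts],np.float32)*1000
    print(n,len(pts),cv2.minAreaRect(w))
for n,p,z in [('L',(303,163),.1205),('S',(217,181),.0885),('M',(118,181),.1035)]: print(n,plane(S,p,z))
def crop(im,x,y,w=25,k=8): return cv2.resize(im[y-w:y+w,x-w:x+w],None,fx=5,fy=5,interpolation=cv2.INTER_NEAREST)
cv2.imwrite('pics/c.png',np.vstack([np.hstack([crop(t,206,224),crop(t,285,238),crop(t,377,256)]),np.hstack([crop(s,303,175),crop(s,217,190),crop(s,118,190)])]))
E
```

```text
L 311 ((561.7432250976562, 199.0164794921875), (55.13115692138672, 63.70102310180664), 11.904046058654785)
S 193 ((531.1676635742188, 16.143898010253906), (35.98097610473633, 54.761051177978516), 57.16525650024414)
M 250 ((490.7766418457031, -193.3248291015625), (54.6491584777832, 49.86767578125), 25.690776824951172)
L [0.57186959 0.19307772 0.1205    ]
S [0.54074493 0.01060754 0.0885    ]
M [ 0.50596241 -0.19532145  0.1035    ]
```

View pics/c.png

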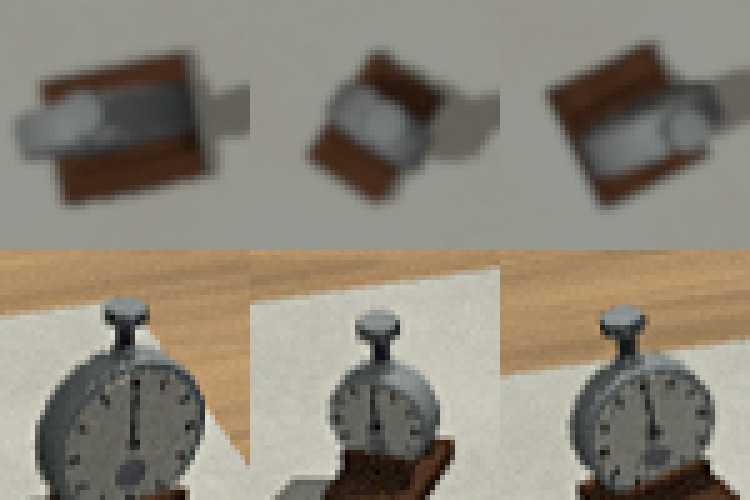

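The crop shows the cap tops in the scene view at L (303.4,161) and S (217.6,178.2), and at about L (196,220) in the top view. I'll recompute with these.

Run:
```python
from plant import r
from h import *
from scipy.spatial.transform import Rotation as Ro
C=r.camera_info('top');S=r.camera_info('scene')
for n,p,z in [('L',(303.2,161),.1205),('S',(217.4,178),.0885),('M',(117.8,178),.1035)]: print(n,plane(S,p,z))
s=r.get_state();T=s['tool_pos'];R=Ro.from_quat(s['eef_rot']).as_matrix();print(T,R.round(3))
for w in [(.562,.198,.2),(.531,.016,.17)]: print(R.T@(np.array(w)-T)*1000, np.linalg.norm(w[:2]))
for n,p,z in [('L',(197,220),.1205),('S',(285,234),.0885)]: print(n,plane(C,p,z))
W=r.camera_info('wrist');print('cam in tool',R.T@(-W['R'].T@W['t']-T))
```

```text
L [0.56359079 0.19647662 0.1205    ]
S [0.52856416 0.01373979 0.0885    ]
M [ 0.49291001 -0.19571292  0.1035    ]
[ 0.19156178 -0.59444088  0.23811567] [[ 0.952  0.307 -0.001]
 [ 0.307 -0.952  0.001]
 [-0.    -0.001 -1.   ]]
[ 595.72248068 -640.49924752   38.92647205] 0.5958590437343383
[ 510.37636129 -476.75004809   68.71303931] 0.5312409999237634
L [0.56433209 0.20044652 0.1205    ]
S [0.53763477 0.02002548 0.0885    ]
cam in tool [ 0.08184761  0.00074263 -0.14547956]
```

Emit:
move_arm --targets '[[[0,40,-43,-10,0,0,0],[0,80,-86,-20,0,0,0],[0,120,-129,-20,0,0,0],[0,160,-172,-20,0,0,0],[0,200,-215,-20,0,0,0],[0,240,-258,-20,0,0,0],[0,280,-301,-20,0,0,0],[0,320,-344,-20,0,0,0],[0,360,-387,-20,0,0,0],[0,400,-430,-20,0,0,0]]]' --newtons 10

```text
clock: 1.4
tool_pos: [0.4412, -0.0612, 0.2587]
eef_rot: [0.988, 0.155, 0.0, 0.0]
contact_force: [1.0, -0.8, 0.2]
opening: 0.006
finger_force: 0.0
```

Emit:
move_arm --targets '[[[0,40,-43,0,0,0,0],[0,80,-86,0,0,0,0],[0,120,-129,10,0,0,0],[0,160,-172,20,0,0,0],[0,196,-209,30,0,0,0],[0,196,-209,40,0,0,0],[0,196,-209,40,0,0,0],[0,196,-209,40,0,0,0]]]'

```text
clock: 2.4
tool_pos: [0.5629, 0.1942, 0.2189]
eef_rot: [0.988, 0.154, -0.0, 0.001]
contact_force: [-0.5, -0.1, 0.9]
opening: 0.005
finger_force: 0.0
```

Run:
```python
from plant import r
from h import *
s=r.get_state();print(s);W=r.camera_info('wrist');im=r.snapshot('wrist')
print(W); cv2.imwrite('pics/w1.png',im[:,:,::-1])
K=np.array([[W['fx'],0,W['cx']],[0,W['fy'],W['cy']],[0,0,1]])
print(cv2.projectPoints(np.array([[.563,.198,.1205],[.53,.0155,.0885],list(s['tool_pos'])]),cv2.Rodrigues(W['R'])[0],W['t'],K,np.array([W['k1'],0,0,0]))[0])
```

```text
{'clock': 2.4, 'q': array([-0.32739368,  0.67141392, -0.14353232,  1.6806779 ,  0.12601472,
        0.79925029, -1.78950641]), 'qd': array([ 0.00223371, -0.00905925, -0.00345456, -0.00740563, -0.0015863 ,
       -0.00077524, -0.00143764]), 'joint_torque': array([-5.45693859e-01, -5.01126623e+01, -7.50333108e-01, -1.40817252e+01,
       -5.87587085e-03, -7.60438666e-02,  2.37940752e-03]), 'tool_pos': array([0.56287599, 0.19419078, 0.21894361]), 'eef_rot': array([ 9.88047647e-01,  1.54147335e-01, -1.97756512e-04,  6.37906509e-04]), 'contact_force': array([-0.54898936, -0.09798253,  0.85859738]), 'moment': array([-0.00601947, -0.0006952 ,  0.01753764]), 'finger_force': 0.0, 'opening': 0.005283688909300079}
{'fx': 340.4116481628226, 'fy': 340.4116481628226, 'cx': 259.63284373046275, 'cy': 190.27805553307752, 'k1': 0.0281759388861736, 'R': array([[ 3.04910023e-01, -9.52381067e-01,  4.25374545e-04],
       [-9.02992257e-01, -2.88955903e-01,  3.17977153e-01],
       [-3.02712505e-01, -9.73385309e-02, -9.48098280e-01]]), 't': array([0.01255709, 0.52619338, 0.56081707])}
[[[253.93598107 188.83582842]]

 [[433.44230527 267.97321513]]

 [[258.2467568  255.60033471]]]
```

View pics/w1.png

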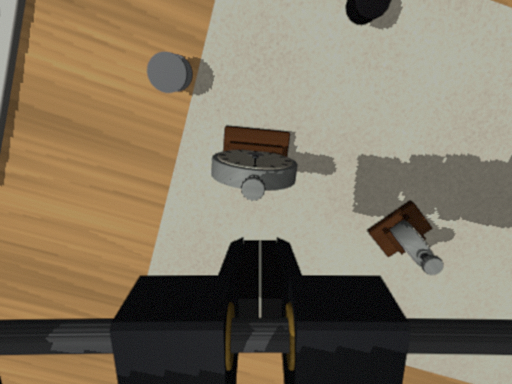

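The wrist view shows the large cap centred at about (253,188) and the small one at about (432,264). Both are within a few mm of the prediction.

Run:
```python
from plant import r
from h import *
from scipy.spatial.transform import Rotation as Ro
im=cv2.imread('pics/w1.png')
W=r.camera_info('wrist');s=r.get_state();R=Ro.from_quat(s['eef_rot']).as_matrix()
for p,z in [((253,188),.1205),((432,264),.0885)]:
    w=plane(W,p,z);print(w,R.T@(w-s['tool_pos'])*1000)
```

```text
[0.56357981 0.1991018  0.1205    ] [ 1.9284571  -4.4239441  98.70586122]
[0.53353866 0.0187542  0.0885    ] [-81.62951931 158.16910085 130.85073386]
```

Emit:
move_arm --targets '[[[0,2,-4,20,0,0,0],[0,2,-4,45,0,0,0],[0,2,-4,70,0,0,0],[0,2,-4,85,0,0,0],[0,2,-4,92,0,0,0],[0,2,-4,92,0,0,0],[0,2,-4,92,0,0,0]]]'

```text
clock: 3.32
tool_pos: [0.5643, 0.2008, 0.1275]
eef_rot: [0.988, 0.155, 0.001, -0.0]
contact_force: [-0.8, 0.8, 0.3]
opening: 0.004
finger_force: 0.0
```

Run:
```python
from plant import r
import cv2,numpy as np
w=cv2.resize(r.snapshot('wrist')[130:290,160:360],(800,600)[0:1]*1+(640,) if 0 else (500,400))[:,:,::-1]
s=cv2.resize(r.snapshot('scene')[110:230,253:353],(300,360))[:,:,::-1]
w=cv2.resize(w,(450,360)); cv2.imwrite('pics/p1.png',np.hstack([w,s]))
```

```text
(no output)
```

View pics/p1.png

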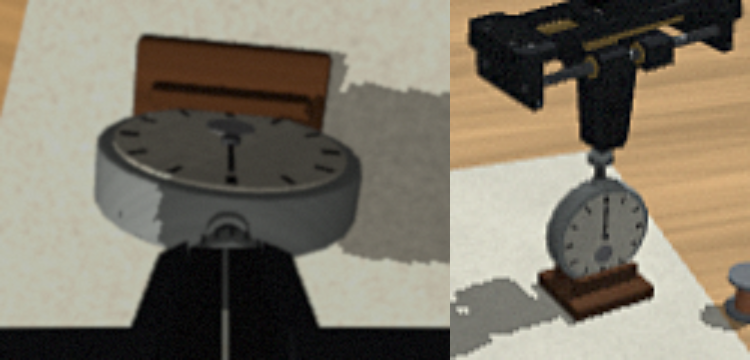

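The fingertips are right above the cap, so I'll press slowly.

Emit:
move_arm --targets '[[[0,0,1,3,0,0,0],[0,0,1,5,0,0,0],[0,0,1,7,0,0,0],[0,0,1,9,0,0,0],[0,0,1,10.5,0,0,0],[0,0,1,12,0,0,0],[0,0,1,12,0,0,0]]]'

```text
clock: 4.3
tool_pos: [0.564, 0.1995, 0.1146]
eef_rot: [0.988, 0.155, -0.0, 0.0]
contact_force: [0.2, -0.6, 1.7]
opening: 0.005
finger_force: 1.0
```

Emit:
move_arm --targets '[[[0,0,0,1.5,0,0,0],[0,0,0,3,0,0,0],[0,0,0,3,0,0,0],[0,0,0,3,0,0,0]]]'

```text
clock: 4.8
tool_pos: [0.564, 0.1995, 0.1122]
eef_rot: [0.988, 0.155, 0.0, 0.0]
contact_force: [-1.1, -0.8, 6.2]
opening: 0.003
finger_force: 3.4
```

Emit:
move_arm --targets '[[[0,0,0,1,0,0,0],[0,0,0,1,0,0,0],[0,0,0,1,0,0,0]]]'

```text
clock: 5.18
tool_pos: [0.5641, 0.1995, 0.1114]
eef_rot: [0.988, 0.155, 0.0, 0.0]
contact_force: [-2.0, -1.2, 8.8]
opening: 0.005
finger_force: 4.3
```

The large pusher is fully down (8.8 N). Next I'll rise and move over the small watch.

Emit:
move_arm --targets '[[[0,0,0,-15,0,0,0],[0,0,0,-50,0,0,0],[0,-15,28,-75,0,0,0],[0,-42,78,-75,0,0,0],[0,-69,128,-75,0,0,0],[0,-87,163,-75,0,0,0],[0,-87,163,-50,0,0,0],[0,-87,163,-20,0,0,0],[0,-87,163,-20,0,0,0],[0,-87,163,-20,0,0,0]]]'

```text
clock: 6.42
tool_pos: [0.5318, 0.0181, 0.1316]
eef_rot: [0.988, 0.155, 0.001, -0.0]
contact_force: [-0.0, -0.3, -0.1]
opening: 0.001
finger_force: 0.0
```

Run:
```python
from plant import r
import cv2,numpy as np
w=cv2.resize(r.snapshot('wrist')[130:290,160:360],(450,360))[:,:,::-1]
s=cv2.resize(r.snapshot('scene')[110:230,170:270],(300,360))[:,:,::-1]
cv2.imwrite('pics/p2.png',np.hstack([w,s]))
```

```text
(no output)
```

View pics/p2.png

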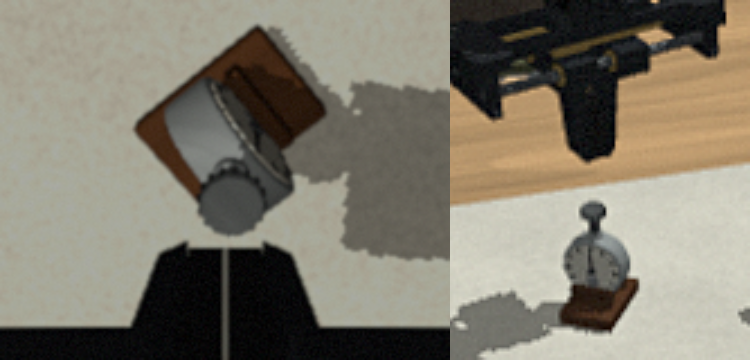

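The small cap is at wrist pixel (263,220), just ahead of the fingertips. I'll check the lateral offset.

Run:
```python
from plant import r
from h import *
from scipy.spatial.transform import Rotation as Ro
W=r.camera_info('wrist');s=r.get_state();R=Ro.from_quat(s['eef_rot']).as_matrix()
w=plane(W,(263,219.8),.0885);print(s['tool_pos'],w,R.T@(w-s['tool_pos'])*1000)
```

```text
[0.53202562 0.01807697 0.13188932] [0.53282392 0.0155319  0.0885    ] [-0.11714465  2.64832838 43.39033074]
```

Shift +2 mm in tool y and descend; contact is expected at dz of about 43.

Emit:
move_arm --targets '[[[0,0,2,20,0,0,0],[0,0,2,35,0,0,0],[0,0,2,41,0,0,0],[0,0,2,43,0,0,0],[0,0,2,45,0,0,0],[0,0,2,47,0,0,0],[0,0,2,49,0,0,0],[0,0,2,50.5,0,0,0],[0,0,2,52,0,0,0],[0,0,2,52,0,0,0]]]'

```text
clock: 7.78
tool_pos: [0.5317, 0.016, 0.0792]
eef_rot: [0.988, 0.155, 0.0, 0.0]
contact_force: [-2.6, 0.2, 9.1]
opening: 0.007
finger_force: 4.6
```

The small pusher is fully down (9 N at z = 0.079). Now retreat straight up and check.

Emit:
move_arm --targets '[[[0,0,0,-15,0,0,0],[0,0,0,-50,0,0,0],[0,0,0,-100,0,0,0],[0,0,0,-150,0,0,0],[0,-40,0,-180,0,0,0],[0,-80,0,-180,0,0,0],[0,-80,0,-180,0,0,0],[0,-80,0,-180,0,0,0]]]'

```text
clock: 8.78
tool_pos: [0.4569, -0.0085, 0.2593]
eef_rot: [0.988, 0.155, 0.001, 0.0]
contact_force: [0.4, -0.3, -0.8]
opening: 0.007
finger_force: 0.0
```

Run:
```python
from plant import r
import cv2,numpy as np
s=r.snapshot('scene')[:,:,::-1]
a=lambda im,x,y:cv2.resize(im[y-30:y+30,x-30:x+30],(375,300),interpolation=cv2.INTER_CUBIC)
o=cv2.imread('pics/scene0.png')
cv2.imwrite('pics/f.png',np.vstack([np.hstack([a(i,303,185),a(i,217,195)]) for i in (o,s)]))
```

```text
(no output)
```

View pics/f.png

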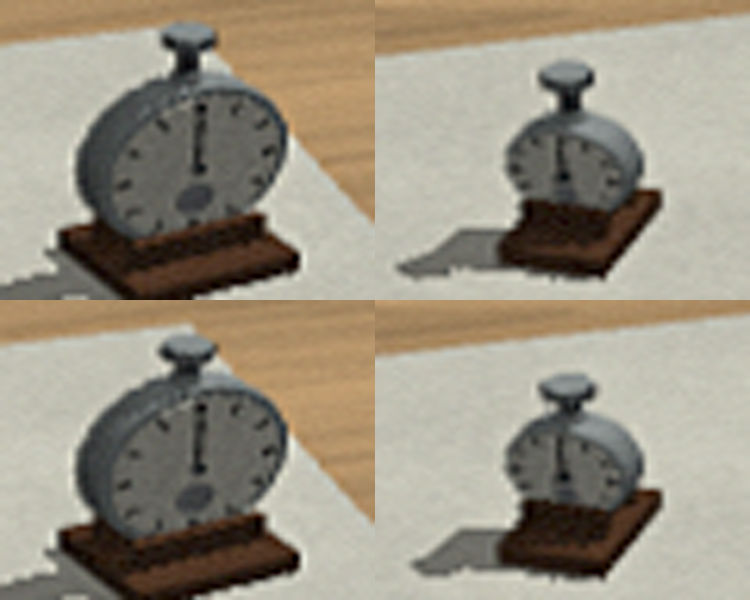

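Both caps sit lower than at the start (large 36→48 px in the crop, small 75→87), and neither watch has moved.

```bash
python3 -c "
from plant import r
print(r.finish_job())"
```

```text
the job is handed in; nothing more can be done
None
```

I pressed the largest and then the smallest stopwatch's pusher fully down (about 9 N each); both watches look unmoved in the final picture, the arm ended clear, and the job is handed in (no verdict was returned).

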